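# Fit the thick sanding drum to the spindle sander

## Robot

A 7-joint arm with a two-finger parallel gripper is mounted at the origin on the work surface. World frame = base frame: x ahead of the robot, y to its left, z up, the work surface at z = 0. Lengths are in mm, angles in rad, forces in N, time in s.
With the tool pointing down it reaches from about 425 to 800 mm from the base axis. Payload 8.3 kg.
Tool frame: the origin (TCP) lies midway between the tips of the shut fingers; the grasp point (between the pads) lies 19 mm behind it (arm.hold_point_z is the z of the grasp point in the tool frame, in mm); z points along the fingers, y is the line along which they close (so a half turn about z gives the same grasp; the last joint's range is limited). The gripper opens to 85 mm and grips with 20 to 120 N. Pads are 22 mm wide; open, the fingers measure 114 mm over their backs; the gripper's body (76 mm by 85 mm) begins 54 mm behind the grasp point. The pads swing forward as they close: fully open they stand 13 mm farther back than shut.
Start: joints at [-0.063, 0.383, 0.016, 1.37, -0.006, 1.388, -0.046], TCP at [624.982, 0.047, 231.279] pointing down, gripper open.
Joint ranges: [-2.95, 2.95], [-0.25, 2.06], [-1.52, 1.56], [0.18, 2.33], [-1.44, 4.58], [0.02, 2.06], [-3.01, 3.01]. Speed limits (rad/s): [2.39, 2.39, 3.01, 3.01, 3.14, 3.14, 3.14].

## Interface

Orientations are given as a rotation vector (axis times angle).
In Python, from station import arm gives the robot as it stands. The module is installed in compiled form; this text tells all that it offers.
- The arm moves only by the shell command python3 -m creep 'ROWS'. ROWS is JSON, a list of rows, each an object of numbers: "fingers": the closure, from 0 (fully open) to 1 (shut); "tx", "ty", "tz": the shift along the tool's x, y, z in m; "spin": the turn about the tool's z in rad. In form: [{"fingers": .., "tx": .., "ty": .., "tz": .., "spin": ..}, ...]. A call has 1 to 10 rows; each row shifts and turns the commanded pose from where the row before left it, along the tool's axes as they then stand; what a row does not reach is not made up. A row lasts 1/12 s, in which the tool goes at most 41.7 mm and 7.16 degrees, less where a joint would pass 70% of its speed; a pose out of reach is approached as far as the arm can. A call with a gripper value outside its range is refused whole. The fingers move at their own pace and stop on an object; the grip force is fixed at half the most. Time passes only in rows, so rows that do not move let the fingers close. It gives the time, the measured TCP pose, the force, the opening and the grip force at its end, in the units of the state.
- arm.sense(): the state, without advancing time (a new reading comes with each control period).
- arm.grab_frame(name): name is "scene" or "side" or "wrist"; returns the picture (384x512x3 uint8, blue, green, red); there is no depth.
- arm.get_calibration(name): a dict with "fx", "fy", "cx", "cy" (pixels), "world_from_camera" (4x4, takes a point from camera to world coordinates); the wrist camera has in their place "tool_from_camera" (4x4, takes a point from camera to tool coordinates, whose origin is the TCP and whose axes are the flange's). Camera axes: x right, y down, z forward; pixel columns grow to the right and rows downward; lengths in mm; the calibration is good to about 2 mm. A picture is of the moment at which its call begins: read the wrist's pose just before it. get_calibration takes no time and is no camera call.
- arm.hand_in(): hands the job in; it is judged then, once.
The state is a dict: "t": time; "qpos": joint angles; "joint_velocities": joint speeds; "tau": joint torques, N m; "tcp_pos": TCP position; "eef_rot": TCP orientation; "contact_force": force on the tool from outside, world axes, zero at the start; "ft_torque": the same for the moment, N m; "grip_width": opening from 0.0 (shut) to 1.0 (fully open); "gripper_force": force on a finger pad.
Only numpy, scipy, OpenCV 4.12 (cv2) and the standard library are available. Lean on these libraries where they do the work, as an engineer would, in place of code of your own. Each camera call takes 0.05 s, during which the arm holds its last target. There are 200 camera calls.

## Task

In this ship-model workshop three sanding drums stand in the wooden rack. Fit the thickest of the three to the spindle sander: put its tapered shank down into the spindle and seat it fully home and upright, the notches of its flange over the spindle's two dogs. Leave the other two drums in the rack.

Things in the scene. Friction and masses are not known exactly. Their poses are not given: they have to be found in the camera images.
- thick_drum_mid (a point): Thickest of 3 loose sanding drums upright in the rack: brown cylinder 44 mm across, 60 high (grasp it), a nut 8 high on top; below it a steel flange 64 across, 12 thick, then a tapered shank 46 long, 34 down to 14 mm across. 0.3-0.5 kg. Point: on the axis at the cylinder's mid-height; flange underside 42 mm below. z up; the flange's 2 notches (20 mm wide, cut right through) lie along +x and -x.
- medium_drum_mid (a point): Bystander: same kind, nut, flange, notches and shank, but its brown cylinder is 28 mm across. Same point and axes. The rack is a fixed wooden block 310 x 90 x 55 mm high with three holes in a row, 100 mm apart; each drum hangs in a hole, its flange lying on the rack's top. Which drum is in which hole varies, and so does each drum's yaw.
- slim_drum_mid (a point): Bystander: same kind, nut, flange, notches and shank, but its brown cylinder is 18 mm across. Same point and axes as the others.
- spindle_mouth (a point): Mouth centre, level with the top face, of the sander's fixed steel spindle (64 mm across, 15 above its 60 mm high green base, 260 x 240). Its socket, 36 mm across, opens up and tapers like the shank, 1 mm clear round. 2 dogs on the face along +x and -x (yaw varies), 20-31 mm from the axis, 8 wide, 9 high. Seated, flange flat on the face and dogs in notches, drum mid is 42 mm above; play 11 deg.
Mind the look-alikes: they are no part of the job. What is shaped like the part that bears thick_drum_mid but blue or green is not meant.

How it is judged (in metres and radians):
At the end, for the whole second after the job is handed in: The thick drum stands in the spindle, released: its axis within 8 mm of the spindle's and within 4 degrees of upright, its flange within 4 mm of lying on the spindle's face, its notches within 15 degrees of the dogs (either way round); the other two drums are within 30 mm of where they started (horizontal distance between thick_drum_mid and spindle_mouth below 0.008 m and z of thick_drum_mid in the frame of spindle_mouth between 0.036 and 0.046 m and angle between thick_drum_mid's own z axis and vertical below 0.07 rad and angle between the x axis of thick_drum_mid and the x axis of spindle_mouth, either way round below 0.26 rad and distance of each of medium_drum_mid, slim_drum_mid from where it was at the start of the episode below 0.03 m); the robot touches nothing.
It fails at once if another drum is taken out of the rack or knocked over (distance of any of medium_drum_mid, slim_drum_mid from where it was at the start of the episode above 0.03 m).
It also fails if it takes over 48 s, if anything falls off the work surface, if the arm or the gripper's body presses on something with over 40 N, if the wrist force passes 120 N, or if a joint passes its speed limit or range.

## Working session

There is one attempt and no reset: what is moved stays moved. The work goes in short steps, Python scripts to look and compute and a shell command to move; the robot and the scene stay as the last step left them, time stands still between calls to the robot, and variables do not carry over. Pictures are saved under pics/ and viewed, at most 10 in all, crops included, and the job is handed in when it is done.

```bash
mkdir -p pics
python3 - <<'E'
from station import arm
import cv2, numpy as np
for n in ["scene","side","wrist"]:
    s=arm.sense(); f=arm.grab_frame(n); cv2.imwrite(f"pics/{n}0.png",f)
    c=arm.get_calibration(n); print(n,{k:(np.round(v,3).tolist()) for k,v in c.items()})
print(s["tcp_pos"],s["eef_rot"],s["t"],arm.hold_point_z)
a=cv2.imread("pics/scene0.png");b=cv2.imread("pics/side0.png")
E
```

```text
scene {'fx': 488.184, 'fy': 488.184, 'cx': 258.627, 'cy': 195.312, 'world_from_camera': [[-0.611, 0.416, -0.674, 1490.345], [0.791, 0.316, -0.523, 824.019], [-0.005, -0.853, -0.522, 819.28], [0.0, 0.0, 0.0, 1.0]]}
side {'fx': 348.516, 'fy': 348.516, 'cx': 250.864, 'cy': 195.235, 'world_from_camera': [[-0.9, -0.213, 0.381, 274.907], [-0.437, 0.432, -0.789, 702.878], [0.003, -0.876, -0.482, 480.996], [0.0, 0.0, 0.0, 1.0]]}
wrist {'fx': 299.213, 'fy': 299.213, 'cx': 255.093, 'cy': 195.115, 'tool_from_camera': [[0.001, -0.964, -0.265, 66.497], [1.0, 0.001, -0.001, -0.183], [0.001, -0.265, 0.964, -143.355], [0.0, 0.0, 0.0, 1.0]]}
[6.24543172e+02 4.81924464e-02 2.30381630e+02] [-2.22047536e+00 -2.22066485e+00  1.97712051e-03] 0.1 -18.700000000000003
```

View pics/scene0.png

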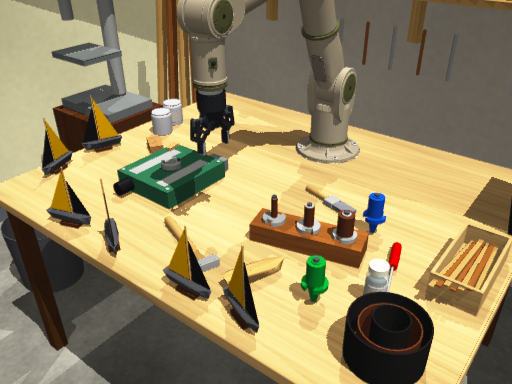

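View pics/side0.png

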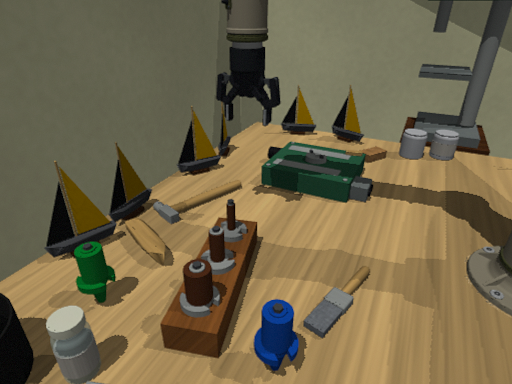

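View pics/wrist0.png

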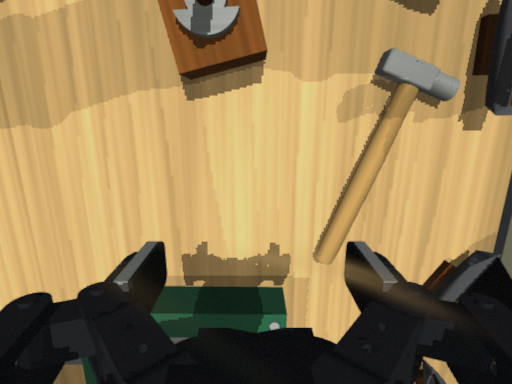

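Scene candidates: slim (275,205), medium (309,215), thick (346,225), blue decoy (376,210) and green decoy (315,275). In the side view, thick is at (199,285), with blue at (277,328) and green at (92,265). I choose the thick brown one at (346,225) / (199,285). The spindle is near scene (172,157) / side (316,157). Next I check the choice in a close crop.

Run:
```python
import cv2, numpy as np
a=cv2.imread("pics/scene0.png");b=cv2.imread("pics/side0.png")
def crop(i,x,y,w,h,k): return cv2.resize(i[y:y+h,x:x+w],None,fx=k,fy=k,interpolation=cv2.INTER_CUBIC)
t=np.hstack([crop(a,300,190,80,60,5),crop(b,150,250,80,60,5)])
u=np.hstack([crop(a,130,130,80,60,5),crop(b,276,130,80,60,5)])
cv2.imwrite("pics/crop1.png",np.vstack([t,u]))
```

```text
(no output)
```

View pics/crop1.png

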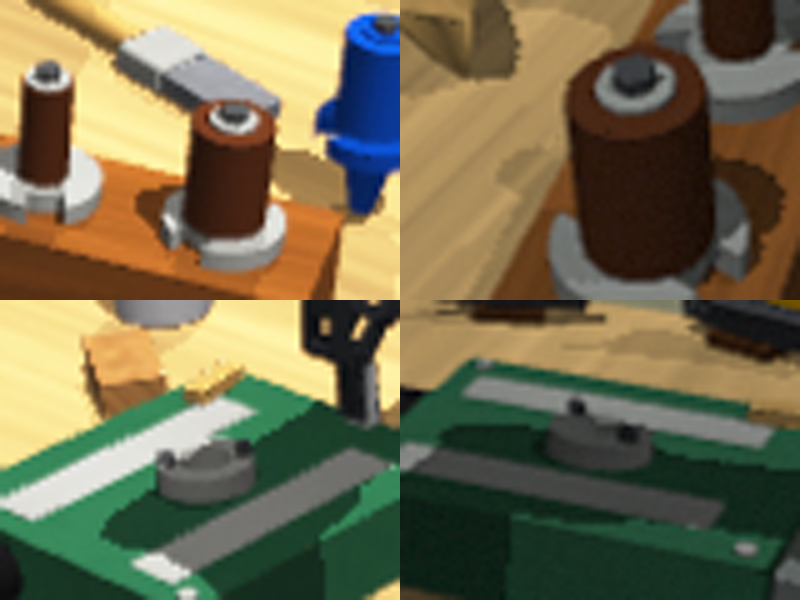

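The crop confirms the thick brown drum, with notches visible to its left and right. The spindle's dogs show at scene (163,162)/(178.6,159.5) and side (311.5,151.5)/(321.6,156.6).

```bash
cat > h.py <<'E'
from station import arm
import numpy as np, cv2
from scipy.spatial.transform import Rotation as R
def ray(n,uv,T=None):
    c=arm.get_calibration(n); M=np.array(c.get("world_from_camera",T))
    d=M[:3,:3]@[(uv[0]-c["cx"])/c["fx"],(uv[1]-c["cy"])/c["fy"],1]; return M[:3,3],d
def atz(n,uv,z,T=None):
    o,d=ray(n,uv,T); return o+d*(z-o[2])/d[2]
def tool(s):
    T=np.eye(4);T[:3,:3]=R.from_rotvec(s["eef_rot"]).as_matrix();T[:3,3]=s["tcp_pos"];return T
def wristT(s): return tool(s)@np.array(arm.get_calibration("wrist")["tool_from_camera"])
def todelta(s,p): return tool(s)[:3,:3].T@(np.array(p)-s["tcp_pos"])
E
python3 - <<'E'
from h import *
np.set_printoptions(precision=1,suppress=True)
P=lambda n,u,z:print(n,u,z,atz(n,u,z))
print("drum");P("scene",(346.8,213.4),127);P("side",(197.6,268.4),127)
print("slim/med");P("scene",(275,196),127);P("scene",(309.3,204.5),127)
print("spindle");P("scene",(171.2,162),75);P("side",(316,156.4),75)
print("dogs");P("scene",(163,161),84);P("scene",(178.6,159.2),84);P("side",(311.3,151.2),84);P("side",(321.8,156.6),84)
s=arm.sense();print(tool(s))
E
```

```text
drum
scene (346.8, 213.4) 127 [530.6 363.4 127. ]
side (197.6, 268.4) 127 [526.8 367.3 127. ]
slim/med
scene (275, 196) 127 [572.8 167.1 127. ]
scene (309.3, 204.5) 127 [552.8 264.2 127. ]
spindle
scene (171.2, 162) 75 [ 537.4 -280.6   75. ]
side (316, 156.4) 75 [ 525.7 -269.8   75. ]
dogs
scene (163, 161) 84 [ 560.2 -293.8   84. ]
scene (178.6, 159.2) 84 [ 520.3 -262.3   84. ]
side (311.3, 151.2) 84 [ 545.1 -282.3   84. ]
side (321.8, 156.6) 84 [ 504.2 -254.4   84. ]
[[ -0.    1.   -0.  624.6]
 [  1.    0.    0.    0.1]
 [  0.   -0.   -1.  230.5]
 [  0.    0.    0.    1. ]]
```

```bash
python3 -m creep '[{"fingers":0,"tx":0.0365,"ty":-0.0096},{"tx":0.0365,"ty":-0.0096},{"tx":0.0365,"ty":-0.0096},{"tx":0.0365,"ty":-0.0096},{"tx":0.0365,"ty":-0.0096},{"tx":0.0365,"ty":-0.0096},{"tx":0.0365,"ty":-0.0096},{"tx":0.0365,"ty":-0.0096},{"tx":0.0365,"ty":-0.0096},{"tx":0.0365,"ty":-0.0096}]' && python3 -m creep '[{"tx":0},{"tx":0}]'
python3 - <<'E'
from h import *
s=arm.sense(); f=arm.grab_frame("wrist"); np.save("pics/w1.npy",wristT(s)); cv2.imwrite("pics/w1raw.png",f)
print(s["t"],s["tcp_pos"],s["eef_rot"],s["qpos"])
cv2.imwrite("pics/w1.png",cv2.resize(f[60:360,80:430],None,fx=2,fy=2,interpolation=cv2.INTER_CUBIC))
E
```

```text
0.15 [6.24593646e+02 5.57422343e-02 2.30478714e+02] [-2.22061207e+00 -2.22066225e+00  1.74653193e-03] [-0.06290685  0.38408331  0.01637743  1.37092603 -0.00633513  1.38822134
 -0.0465398 ]$[0]: bad value
```

View pics/w1.png

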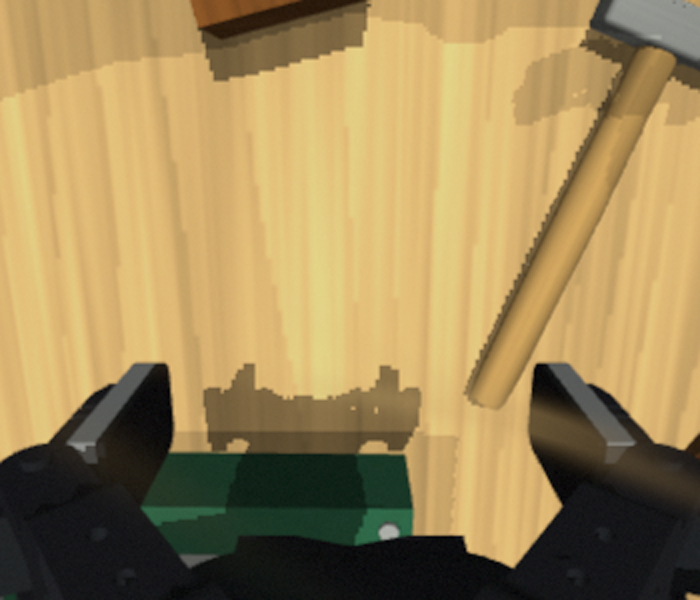

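The move was refused, because every row needs all the keys. The picture shows only the start pose, so I retype the move with full rows.

```bash
python3 -m creep '[{"fingers":0,"tx":0.0365,"ty":-0.0096,"tz":0,"spin":0},{"fingers":0,"tx":0.0365,"ty":-0.0096,"tz":0,"spin":0},{"fingers":0,"tx":0.0365,"ty":-0.0096,"tz":0,"spin":0},{"fingers":0,"tx":0.0365,"ty":-0.0096,"tz":0,"spin":0},{"fingers":0,"tx":0.0365,"ty":-0.0096,"tz":0,"spin":0},{"fingers":0,"tx":0.0365,"ty":-0.0096,"tz":0,"spin":0},{"fingers":0,"tx":0.0365,"ty":-0.0096,"tz":0,"spin":0},{"fingers":0,"tx":0.0365,"ty":-0.0096,"tz":0,"spin":0},{"fingers":0,"tx":0.0365,"ty":-0.0096,"tz":0,"spin":0},{"fingers":0,"tx":0.0365,"ty":-0.0096,"tz":0,"spin":0}]' && python3 -m creep '[{"fingers":0,"tx":0,"ty":0,"tz":0,"spin":0},{"fingers":0,"tx":0,"ty":0,"tz":0,"spin":0}]'
python3 - <<'E'
from h import *
s=arm.sense(); f=arm.grab_frame("wrist"); np.save("pics/w2.npy",wristT(s)); cv2.imwrite("pics/w2raw.png",f)
print(s["t"],s["tcp_pos"],s["eef_rot"],s["qpos"])
cv2.imwrite("pics/w2.png",cv2.resize(f[100:300,120:380],None,fx=3,fy=3,interpolation=cv2.INTER_CUBIC))
E
```

```text
t: 1.03
tcp_pos: [528.2, 366.6, 231.2]
eef_rot: [-2.222, -2.221, 0.0]
contact_force: [0.0, -0.2, -1.2]
grip_width: 0.996
gripper_force: 0.0
t: 1.2
tcp_pos: [526.8, 368.4, 230.6]
eef_rot: [-2.214, -2.227, 0.001]
contact_force: [0.4, -0.5, 0.6]
grip_width: 1.001
gripper_force: 0.0
1.2 [526.79498436 368.36540008 230.57409328] [-2.21352842e+00 -2.22692208e+00  1.19908053e-03] [-0.55694527  0.43029849 -0.14733856  1.3085182   0.06045335  1.40811143
 -0.69484755]
```

View pics/w2.png

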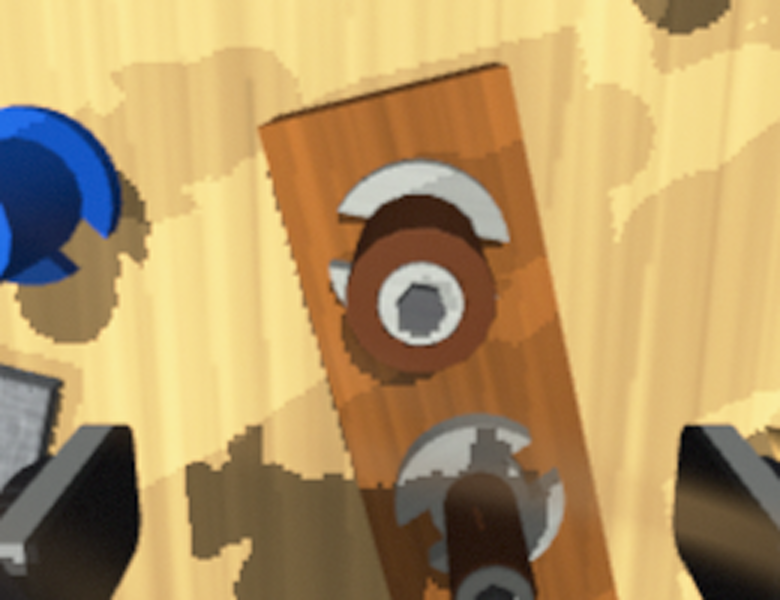

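The drum's top ellipse is centred at crop (421,301), or raw pixel (260.3,200.3). The upper notch corners are at crop (338,214) and (508,242), and the left notch's lower corner is at (330,265).

Run:
```python
from h import *
np.set_printoptions(precision=1,suppress=True)
T=np.load("pics/w2.npy")
P=lambda u,z: atz("wrist",(120+u[0]/3,100+u[1]/3),z,T)
c=P((421,301),127);print("top",c, "nut",P((421,307),135))
a,b,d=[P(u,67) for u in((338,214),(508,242),(330,265))]
print(a,b,d,np.degrees(np.arctan2(*(b-a)[[1,0]])))
print("arc top",P((420,160),67))
# circle of flange outer: fit centre w/ upper corners
m=(a+b)/2; print("mid chord",m,np.linalg.norm(b-a))
# rack edges on z=55
for p,q in[((262,130),(345,430)),((508,68),(613,560))]:
    x,y=P(p,55),P(q,55);print(x,y,np.degrees(np.arctan2(*(x-y)[[1,0]])))
s=arm.sense();print(todelta(s,[c[0],c[1],78]), s["t"])
```

```text
top [530.8 362.4 127. ] nut [530.7 363.  135. ]
[502.7 376.1  67. ] [562.1 366.6  67. ] [499.7 357.8  67. ] -9.100331522687119
arc top [531. 395.  67.]
mid chord [532.4 371.3  67. ] 60.114894691605244
[475.4 403.6  55. ] [503.4 289.3  55. ] 103.74438404716734
[561.2 425.4  55. ] [610.5 233.4  55. ] 104.41006383591113
[ -3.2   2.6 152.7] 1.25
```

```bash
python3 -m creep '[{"fingers":0,"tx":0,"ty":0.001,"tz":0.03,"spin":0},{"fingers":0,"tx":-0.002,"ty":0.001,"tz":0.03,"spin":0},{"fingers":0,"tx":0,"ty":0,"tz":0.02,"spin":0},{"fingers":0,"tx":0,"ty":0,"tz":0,"spin":0},{"fingers":0,"tx":0,"ty":0,"tz":0,"spin":0},{"fingers":0,"tx":0,"ty":0,"tz":0,"spin":0}]'
```

```text
t: 1.75
tcp_pos: [532.2, 362.5, 153.1]
eef_rot: [2.223, 2.219, 0.003]
contact_force: [0.6, -0.0, 0.7]
grip_width: 1.001
gripper_force: 0.0
```

```bash
python3 -m creep '[{"fingers":0,"tx":0,"ty":-0.001,"tz":0.025,"spin":0},{"fingers":0,"tx":0,"ty":0,"tz":0.025,"spin":0},{"fingers":0,"tx":0,"ty":0,"tz":0.017,"spin":0},{"fingers":0,"tx":0,"ty":0,"tz":0.007,"spin":0},{"fingers":0,"tx":0,"ty":0,"tz":0,"spin":0},{"fingers":0,"tx":0,"ty":0,"tz":0,"spin":0}]'; python3 -m creep '[{"fingers":1,"tx":0,"ty":0,"tz":0,"spin":0},{"fingers":1,"tx":0,"ty":0,"tz":0,"spin":0},{"fingers":1,"tx":0,"ty":0,"tz":0,"spin":0},{"fingers":1,"tx":0,"ty":0,"tz":0,"spin":0},{"fingers":1,"tx":0,"ty":0,"tz":0,"spin":0},{"fingers":1,"tx":0,"ty":0,"tz":0,"spin":0},{"fingers":1,"tx":0,"ty":0,"tz":0,"spin":0},{"fingers":1,"tx":0,"ty":0,"tz":0,"spin":0},{"fingers":1,"tx":0,"ty":0,"tz":0,"spin":0},{"fingers":1,"tx":0,"ty":0,"tz":0,"spin":0}]'
```

```text
t: 2.25
tcp_pos: [530.9, 363.5, 79.1]
eef_rot: [2.221, 2.221, 0.004]
contact_force: [0.5, -0.1, 1.1]
grip_width: 0.997
gripper_force: 0.0
t: 3.08
tcp_pos: [530.6, 363.5, 78.6]
eef_rot: [2.221, 2.221, 0.003]
contact_force: [-0.2, -1.3, 5.4]
grip_width: 0.504
gripper_force: 60.6
```

```bash
python3 -m creep '[{"fingers":1,"tx":0,"ty":0,"tz":-0.01,"spin":0},{"fingers":1,"tx":0,"ty":0,"tz":-0.02,"spin":0},{"fingers":1,"tx":0,"ty":0,"tz":-0.03,"spin":0},{"fingers":1,"tx":0,"ty":0,"tz":-0.03,"spin":0},{"fingers":1,"tx":0,"ty":0,"tz":-0.03,"spin":0},{"fingers":1,"tx":0,"ty":0,"tz":-0.03,"spin":0},{"fingers":1,"tx":0,"ty":0,"tz":-0.02,"spin":0},{"fingers":1,"tx":0,"ty":0,"tz":0,"spin":0}]'
python3 - <<'E'
from h import *
np.set_printoptions(precision=0,suppress=True)
for u in [(102,145),(57,168),(70,218),(112,245),(157,133),(154,143)]: print(u,atz("scene",u,0))
E
```

```text
t: 3.75
tcp_pos: [531.3, 364.2, 253.2]
eef_rot: [2.221, 2.221, 0.012]
contact_force: [0.3, 0.8, -2.3]
grip_width: 0.498
gripper_force: 61.9
(102, 145) [ 504. -711.    0.]
(57, 168) [ 719. -683.    0.]
(70, 218) [ 878. -369.    0.]
(112, 245) [ 886. -160.    0.]
(157, 133) [ 298. -625.    0.]
(154, 143) [ 370. -563.    0.]
```

```bash
python3 -m creep '[{"fingers":1,"tx":-0.02,"ty":0,"tz":0,"spin":0},{"fingers":1,"tx":-0.03,"ty":0,"tz":0,"spin":0},{"fingers":1,"tx":-0.04,"ty":0,"tz":0,"spin":0},{"fingers":1,"tx":-0.04,"ty":0,"tz":0,"spin":0},{"fingers":1,"tx":-0.04,"ty":0,"tz":0,"spin":0},{"fingers":1,"tx":-0.04,"ty":0,"tz":0,"spin":0},{"fingers":1,"tx":-0.04,"ty":0,"tz":0,"spin":0},{"fingers":1,"tx":-0.04,"ty":0,"tz":0,"spin":0},{"fingers":1,"tx":-0.04,"ty":0,"tz":0,"spin":0},{"fingers":1,"tx":-0.04,"ty":0,"tz":0,"spin":0}]'; python3 -m creep '[{"fingers":1,"tx":-0.04,"ty":0,"tz":0,"spin":0},{"fingers":1,"tx":-0.04,"ty":0,"tz":0,"spin":0},{"fingers":1,"tx":-0.04,"ty":0,"tz":0,"spin":0},{"fingers":1,"tx":-0.04,"ty":0,"tz":0,"spin":0},{"fingers":1,"tx":-0.04,"ty":0,"tz":0,"spin":0},{"fingers":1,"tx":-0.04,"ty":0,"tz":0,"spin":0},{"fingers":1,"tx":-0.04,"ty":0,"tz":0,"spin":0},{"fingers":1,"tx":-0.04,"ty":0,"tz":0,"spin":0},{"fingers":1,"tx":-0.03,"ty":0,"tz":0,"spin":0},{"fingers":1,"tx":-0.01,"ty":0,"tz":0,"spin":0}]'; python3 -m creep '[{"fingers":1,"tx":0,"ty":0,"tz":0,"spin":0},{"fingers":1,"tx":0,"ty":0,"tz":0,"spin":0},{"fingers":1,"tx":0,"ty":0,"tz":0,"spin":0},{"fingers":1,"tx":0,"ty":0,"tz":0,"spin":0}]'
python3 - <<'E'
from h import *
s=arm.sense(); f=arm.grab_frame("wrist"); np.save("pics/w3.npy",wristT(s)); cv2.imwrite("pics/w3raw.png",f)
print(s["t"],s["tcp_pos"],s["eef_rot"],s["qpos"])
g=arm.grab_frame("scene");cv2.imwrite("pics/scene3.png",g)
cv2.imwrite("pics/w3.png",cv2.resize(f[0:290,90:440],None,fx=2,fy=2,interpolation=cv2.INTER_CUBIC))
E
```

```text
t: 4.58
tcp_pos: [528.6, -8.9, 245.9]
eef_rot: [-2.22, -2.22, 0.003]
contact_force: [1.6, 0.6, -4.1]
grip_width: 0.497
gripper_force: 62.0
t: 5.42
tcp_pos: [526.6, -372.9, 244.9]
eef_rot: [-2.228, -2.212, 0.007]
contact_force: [-1.5, 0.0, -4.5]
grip_width: 0.502
gripper_force: 62.0
t: 5.75
tcp_pos: [530.7, -364.8, 246.9]
eef_rot: [-2.218, -2.224, -0.002]
contact_force: [0.1, 0.6, -3.6]
grip_width: 0.503
gripper_force: 62.0
5.75 [ 530.73114489 -364.76858911  246.93288948] [-2.21755420e+00 -2.22371842e+00 -1.51650071e-03] [ 0.37059618  0.42642998  0.26671428  1.29294738 -0.11137005  1.43739419
  0.63215862]
```

View pics/w3.png

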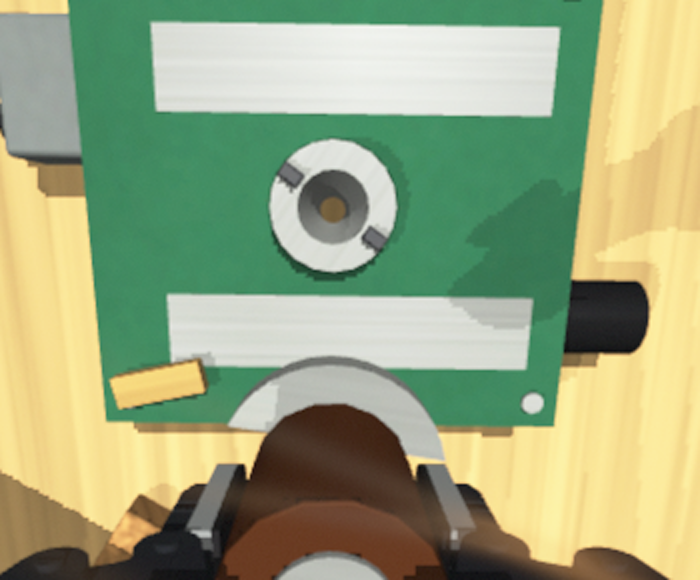

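The wrist view shows the spindle face centred at crop (333,206), with dogs at (289,174) and (375,238). The held drum's flange corners are at (228,428) and (444,459).

Run:
```python
from h import *
np.set_printoptions(precision=1,suppress=True)
T=np.load("pics/w3.npy"); raw=cv2.imread("pics/w3raw.png")
P=lambda u,z: atz("wrist",(90+u[0]/2,u[1]/2),z,T)
c=P((333,206),75);print("face",c,"w",P((269,206),75)[:2],P((397,206),75)[:2],P((333,139),75)[:2],P((333,273),75)[:2])
a,b=P((289,174),84),P((375,238),84)
dy=np.degrees(np.arctan2(*(b-a)[[1,0]])); print("dogs",a,b,(a+b)/2,np.linalg.norm(b-a),dy)
z=246.9-11.5
p,q=P((228,428),z),P((444,459),z); fy=np.degrees(np.arctan2(*(q-p)[[1,0]])); print("flange",p,q,np.linalg.norm(q-p),fy)
n=(q-p)/np.linalg.norm(q-p); cen=(p+q)/2-10*np.array([-n[1],n[0],0]); print("drum centre",cen)
print("arc top",P((333,357),z))
print("spin(rad)",np.radians(fy-dy))
s=arm.sense();print("TCP",s["tcp_pos"],"delta",todelta(s,c))
```

```text
face [ 531.5 -288.4   75. ] w [ 499.2 -288.6] [ 563.7 -288.3] [ 531.3 -257. ] [ 531.6 -321.7]
dogs [ 510.1 -274.    84. ] [ 552.4 -303.8   84. ] [ 531.2 -288.9   84. ] 51.70458023352992 -35.21723662831365
flange [ 502.5 -351.7  235.4] [ 562.  -360.5  235.4] 60.14994121817352 -8.444361302162966
drum centre [ 530.8 -366.   235.4]
arc top [ 531.1 -331.7  235.4]
spin(rad) 0.4672748246672801
TCP [ 530.6 -365.3  247.4] delta [ 76.7   1.  172.4]
```

```bash
python3 -m creep '[{"fingers":1,"tx":0.027,"ty":0.0008,"tz":0,"spin":0},{"fingers":1,"tx":0.03,"ty":0,"tz":0,"spin":0},{"fingers":1,"tx":0.02,"ty":0,"tz":0,"spin":0},{"fingers":1,"tx":0,"ty":0,"tz":0,"spin":0.087},{"fingers":1,"tx":0,"ty":0,"tz":0,"spin":0.1},{"fingers":1,"tx":0,"ty":0,"tz":0,"spin":0.1},{"fingers":1,"tx":0,"ty":0,"tz":0,"spin":0.1},{"fingers":1,"tx":0,"ty":0,"tz":0,"spin":0.08},{"fingers":1,"tx":0,"ty":0,"tz":0,"spin":0}]'; python3 -m creep '[{"fingers":1,"tx":0,"ty":0,"tz":0.02,"spin":0},{"fingers":1,"tx":0,"ty":0,"tz":0.03,"spin":0},{"fingers":1,"tx":0,"ty":0,"tz":0.02,"spin":0},{"fingers":1,"tx":0,"ty":0,"tz":0.005,"spin":0},{"fingers":1,"tx":0,"ty":0,"tz":0,"spin":0},{"fingers":1,"tx":0,"ty":0,"tz":0,"spin":0},{"fingers":1,"tx":0,"ty":0,"tz":0,"spin":0}]'
python3 - <<'E'
from h import *
s=arm.sense(); M=tool(s)[:3,:3]
print(s["qpos"],"yaw of tool y deg",np.degrees(np.arctan2(M[1,1],M[0,1])),"delta",todelta(s,[530.9,-288.2,98.6]))
for n in("scene","side"): cv2.imwrite(f"pics/{n}4.png",arm.grab_frame(n))
a=cv2.imread("pics/scene4.png");b=cv2.imread("pics/side4.png")
c=lambda i,x,y:cv2.resize(i[y:y+100,x:x+100],None,fx=4,fy=4,interpolation=cv2.INTER_CUBIC)
cv2.imwrite("pics/c4.png",np.hstack([c(a,125,90),c(b,266,90)]))
E
```

```text
t: 6.6
tcp_pos: [531.1, -289.0, 247.6]
eef_rot: [2.677, 1.644, 0.001]
contact_force: [0.0, -0.5, -4.3]
grip_width: 0.501
gripper_force: 62.2
t: 7.18
tcp_pos: [531.8, -290.4, 174.3]
eef_rot: [2.672, 1.647, 0.003]
contact_force: [-0.1, -0.4, -3.7]
grip_width: 0.505
gripper_force: 62.1
[ 0.21838736  0.37812307  0.30155849  1.52552204 -0.11598711  1.25251034
  0.06986653] yaw of tool y deg -26.701839714336796 delta [ 1.55745334 -2.00660653 75.71451527]
```

View pics/c4.png

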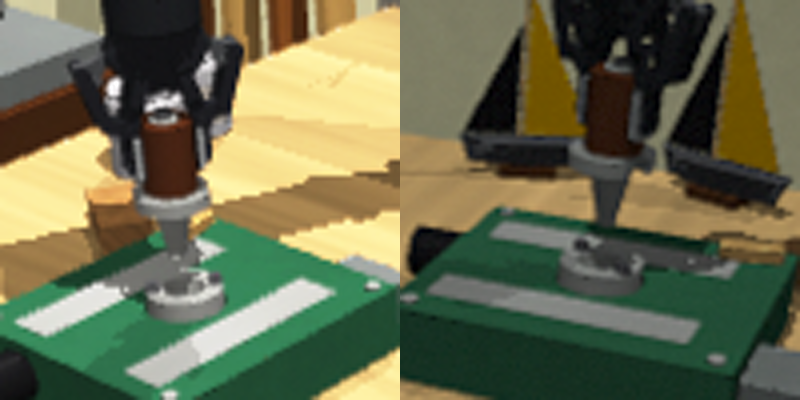

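Both views show the drum upright with its shank tip just above the spindle: scene crop tip (177,260) over mouth (186,285), side crop tip (605,228) over (602,252). I correct about 2 mm and go down in stages.

```bash
python3 -m creep '[{"fingers":1,"tx":0.0015,"ty":-0.0015,"tz":0.01,"spin":0},{"fingers":1,"tx":0,"ty":0,"tz":0.015,"spin":0},{"fingers":1,"tx":0,"ty":0,"tz":0.015,"spin":0},{"fingers":1,"tx":0,"ty":0,"tz":0.005,"spin":0},{"fingers":1,"tx":0,"ty":0,"tz":0,"spin":0},{"fingers":1,"tx":0,"ty":0,"tz":0,"spin":0},{"fingers":1,"tx":0,"ty":0,"tz":0,"spin":0}]'
python3 - <<'E'
from h import *
s=arm.sense(); M=tool(s)[:3,:3]
print("yaw",np.degrees(np.arctan2(M[1,1],M[0,1])),"delta",todelta(s,[531.0,-288.4,98.6]),s["contact_force"])
E
```

```text
t: 7.87
tcp_pos: [530.6, -288.3, 128.3]
eef_rot: [2.674, 1.646, 0.001]
contact_force: [0.3, -0.3, -3.7]
grip_width: 0.502
gripper_force: 62.1
yaw -26.76027415167797 delta [ 0.06667709  0.3249338  29.65665931] [ 0.31481733 -0.3178717  -3.6598755 ]
```

Spot on, with no contact. Next I lower 26 mm.

```bash
python3 -m creep '[{"fingers":1,"tx":0,"ty":0,"tz":0.008,"spin":0},{"fingers":1,"tx":0,"ty":0,"tz":0.008,"spin":0},{"fingers":1,"tx":0,"ty":0,"tz":0.005,"spin":0},{"fingers":1,"tx":0,"ty":0,"tz":0.003,"spin":0},{"fingers":1,"tx":0,"ty":0,"tz":0.002,"spin":0},{"fingers":1,"tx":0,"ty":0,"tz":0,"spin":0},{"fingers":1,"tx":0,"ty":0,"tz":0,"spin":0}]'
```

```text
t: 8.45
tcp_pos: [530.1, -288.0, 101.2]
eef_rot: [-2.675, -1.647, 0.0]
contact_force: [0.6, -1.1, -3.3]
grip_width: 0.505
gripper_force: 62.1
```

```bash
python3 -m creep '[{"fingers":1,"tx":0,"ty":0,"tz":0.001,"spin":0},{"fingers":1,"tx":0,"ty":0,"tz":0.001,"spin":0},{"fingers":1,"tx":0,"ty":0,"tz":0.001,"spin":0},{"fingers":1,"tx":0,"ty":0,"tz":0,"spin":0},{"fingers":1,"tx":0,"ty":0,"tz":0,"spin":0}]'
```

```text
t: 8.87
tcp_pos: [530.3, -288.0, 98.6]
eef_rot: [2.675, 1.647, 0.001]
contact_force: [-0.2, 0.6, 0.5]
grip_width: 0.502
gripper_force: 62.5
```

```bash
python3 -m creep '[{"fingers":1,"tx":0,"ty":0,"tz":0.001,"spin":0},{"fingers":1,"tx":0,"ty":0,"tz":0,"spin":0},{"fingers":1,"tx":0,"ty":0,"tz":0,"spin":0}]'
```

```text
t: 9.12
tcp_pos: [530.3, -288.0, 98.6]
eef_rot: [2.675, 1.647, 0.001]
contact_force: [-3.8, 2.2, 8.6]
grip_width: 0.499
gripper_force: 63.6
```

The drum bears on the face at the expected seated height. I release and rise.

```bash
python3 -m creep '[{"fingers":0,"tx":0,"ty":0,"tz":0,"spin":0},{"fingers":0,"tx":0,"ty":0,"tz":0,"spin":0},{"fingers":0,"tx":0,"ty":0,"tz":0,"spin":0},{"fingers":0,"tx":0,"ty":0,"tz":0,"spin":0},{"fingers":0,"tx":0,"ty":0,"tz":0,"spin":0},{"fingers":0,"tx":0,"ty":0,"tz":0,"spin":0},{"fingers":0,"tx":0,"ty":0,"tz":0,"spin":0},{"fingers":0,"tx":0,"ty":0,"tz":0,"spin":0},{"fingers":0,"tx":0,"ty":0,"tz":0,"spin":0}]'; python3 -m creep '[{"fingers":0,"tx":0,"ty":0,"tz":-0.01,"spin":0},{"fingers":0,"tx":0,"ty":0,"tz":-0.02,"spin":0},{"fingers":0,"tx":0,"ty":0,"tz":-0.03,"spin":0},{"fingers":0,"tx":0,"ty":0,"tz":-0.04,"spin":0},{"fingers":0,"tx":0,"ty":0,"tz":-0.04,"spin":0},{"fingers":0,"tx":0,"ty":0,"tz":-0.03,"spin":0},{"fingers":0,"tx":0,"ty":0,"tz":-0.01,"spin":0},{"fingers":0,"tx":0,"ty":0,"tz":0,"spin":0},{"fingers":0,"tx":0,"ty":0,"tz":0,"spin":0},{"fingers":0,"tx":0,"ty":0,"tz":0,"spin":0}]'
python3 - <<'E'
from h import *
s=arm.sense(); np.save("pics/w5.npy",wristT(s))
w=arm.grab_frame("wrist"); a=arm.grab_frame("scene"); b=arm.grab_frame("side")
cv2.imwrite("pics/w5raw.png",w)
c=lambda i,x,y:cv2.resize(i[y:y+75,x:x+75],(300,300),interpolation=cv2.INTER_CUBIC)
cv2.imwrite("pics/c5.png",np.hstack([np.vstack([c(a,135,110),c(b,280,110)]),cv2.resize(w[60:300,155:355],(500,600),interpolation=cv2.INTER_CUBIC)]))
E
```

```text
t: 9.87
tcp_pos: [530.1, -288.0, 97.2]
eef_rot: [-2.675, -1.647, 0.0]
contact_force: [0.2, 0.7, -0.4]
grip_width: 0.997
gripper_force: 0.0
t: 10.7
tcp_pos: [529.6, -287.5, 275.7]
eef_rot: [-2.673, -1.646, 0.002]
contact_force: [0.3, -0.7, -0.6]
grip_width: 0.998
gripper_force: 0.0
```

View pics/c5.png

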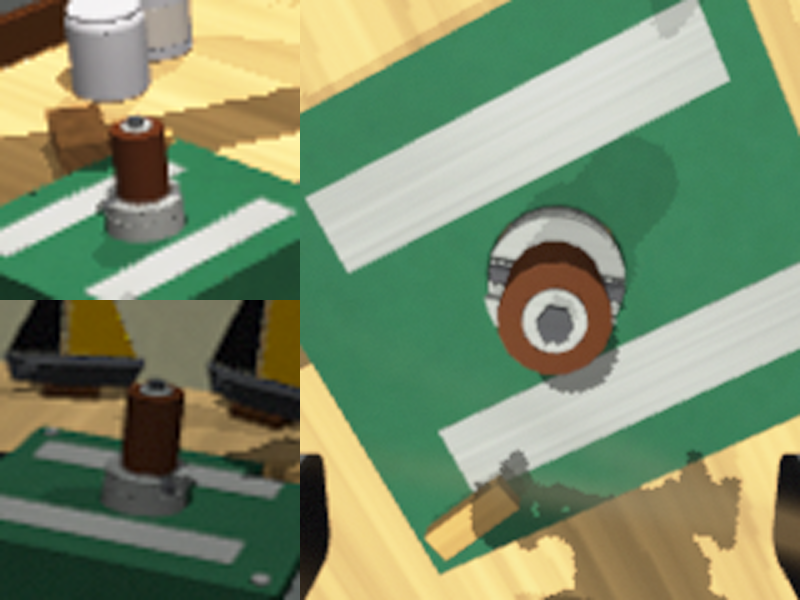

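The drum stands upright in the spindle. Its flange lies flush on the face, and the dogs show inside the notches at wrist crop (498,272) and (616,290). The gripper is clear.

```bash
python3 -c "
from station import arm
print(arm.hand_in())"
```

```text
the job is handed in; nothing more can be done
None
```

The thick drum is seated fully home and upright in the spindle with its notches over the dogs and the gripper clear; I did not touch the other two drums, and the job was handed in at about 11 s (no verdict was returned).

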